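# Clamp a freshly gauged tensile coupon in the bonding jig

## Robot

A 6-joint arm with a two-finger parallel gripper is mounted at the origin on the work surface. World frame = base frame: x ahead of the robot, y to its left, z up, the work surface at z = 0. Lengths are in m, angles in rad, forces in N, time in s.
With the tool pointing down it reaches from about 0.375 to 0.9 m from the base axis. Payload 3.1 kg.
Tool frame: the origin (TCP) lies on the centre line of the jaws, within the pads' length; the fingertips stand robot.tip_reach ahead of it and the grasp point (between the pads) lies 8 mm behind it (robot.tip_reach is the distance from the TCP to the fingertips, in m); z points along the fingers, y is the line along which they close (so a half turn about z gives the same grasp; the last joint's range is limited). The gripper opens to 87 mm and grips with 3 to 60 N. Pads are 19 mm wide; open, the fingers measure 117 mm over their backs; the gripper's body (75 mm by 190 mm) begins 51 mm behind the grasp point.
Start: joints at [-1.363, 0.527, 1.433, -0, 1.181, -0.178], TCP at [0.235, -0.579, 0.234] pointing down, gripper open.
Joint ranges: [-3.08, 3.08], [-0.75, 2.2], [0.22, 2.44], [-1.43, 4.57], [0, 2.65], [-2.85, 2.85]. Speed limits (rad/s): [2.79, 2.79, 3.14, 3.14, 3.14, 3.14].

## Interface

Orientations are given as a unit quaternion [x, y, z, w].
In Python, from rig import robot gives the robot as it stands.
- The arm moves only by the tool jog_arm, never from a script. Its argument "motion" is one flat list of numbers, 7 for each row, row after row: the shift along the tool's x, y, z scaled (see below), then the turn, a rotation vector about the tool's x, y, z scaled (see below), then the gripper's target within -1 to 1 (shut at 1, half-way at 0, fully open at -1). In form: [x, y, z, rx, ry, rz, hand, x, y, z, rx, ry, rz, hand, ...]. A call has 1 to 12 rows; each row shifts and turns the commanded pose from where the row before left it, along the tool's axes as they then stand; what a row does not reach is not made up. The controller multiplies each number of a shift by 4 cm and each number of a turn by 4 degrees. A row lasts 1/8 s, in which the tool goes at most 62.5 mm and 10.7 degrees, less where a joint would pass 70% of its speed; a pose out of reach is approached as far as the arm can. A call with a number of a shift or a turn outside -1 to 1 is refused whole. A call with a gripper value outside its range is refused whole. The fingers move at their own pace and stop on an object; "grip_force" is the grip in N (left out, the last holds). Time passes only in rows, so rows that do not move let the fingers close. It gives the time, the measured TCP pose, the force, the opening and the grip force at its end, in the units of the state.
- robot.get_obs(): the state, without advancing time (a new reading comes with each control period).
- robot.camera(name): name is "scene" or "side" or "wrist"; returns the picture (420x560x3 uint8, blue, green, red); there is no depth.
- robot.calibration(name): a dict with "fx", "fy", "cx", "cy" (pixels), "dist_coeffs" ([k1, k2, p1, p2, k3] as OpenCV has them; the pictures are not rectified), "R" (3x3) and "t" (3): a world point X has camera coordinates R X + t; the wrist camera has in their place "T_tool_cam" (4x4, takes a point from camera to tool coordinates, whose origin is the TCP and whose axes are the flange's). Camera axes: x right, y down, z forward; pixel columns grow to the right and rows downward; lengths in m; the calibration is good to about 2 mm. A picture is of the moment at which its call begins: read the wrist's pose just before it. calibration takes no time and is no camera call.
- robot.hand_in(): hands the job in; it is judged then, once.
The state is a dict: "time": time; "q": joint angles; "joint_velocities": joint speeds; "joint_torque": joint torques, N m; "position": TCP position; "tool_rot": TCP orientation; "ft_force": force on the tool from outside, world axes, zero at the start; "moment": the same for the moment, N m; "grip_width": finger opening in m; "grip_force": force on a finger pad.
Only numpy, scipy, OpenCV 4.12 (cv2) and the standard library are available. Lean on these libraries where they do the work, as an engineer would, in place of code of your own. Each camera call takes 0.05 s, during which the arm holds its last target. There are 200 camera calls.

## Task

The tensile coupon in the bonding jig has just had its strain gauge laid on. Swing the open pressure leaf down until it is fully shut on the coupon, then take the red-knobbed locating pin out of the white rack and push it down through the leaf and into the base until its collar seats on the leaf. Finish while still holding the knob and pressing it firmly down, like a thumb, so that the leaf stays pressed on the gauge; do not crush the gauge, do not shift the coupon in its bed, and leave the black-knobbed pins and everything else on the bench where they are.

Things in the scene. Friction and masses are not known exactly. Their poses are not given: they have to be found in the camera images.
- jig: Grey anodised aluminium bonding jig, fixed to the bench. Foot plate 164 x 112 x 8 mm; origin: centre of its underside, on the bench; x points from the lift tab to the hinge, y along the coupon, z up. A 44 x 170 mm bed crosses the middle. At x = -42 mm a 32 x 48 mm boss, 38 mm high, has an upright 12 mm hole. Hinge lugs at x = 48 to 72, y = +-35 to +-51, up to z = 58 mm.
- leaf: Aluminium pressure leaf, the jig's upper half. Origin: on the hinge axis (jig x = 60, z = 46 mm; axis = jig y). Own frame: plate x = -4 to -124, y = +-32, z = -6 to 6 mm, lift tab on to x = -141 mm, orange pad under x = -60 mm. Shut, it is parallel to the jig, pad on the coupon, top face 52 mm above the bench. Opens up and away by turning about +y; starts 0.9 to 1.4 rad open.
- leaf_hole (a point): Centre of the mouth of the brass-ringed 12 mm hole through the leaf, on its outer (upper) face, 102 mm from the hinge axis. The leaf weighs 0.25 kg and its hinge is stiff: it stays where it is left, and 2 to 4 N on the outer face at mid-length swings it down.
- bore (a point): Point fixed to the jig: where the leaf hole's mouth is when the leaf is fully shut, on the axis of the base hole, 52 mm above the bench. Its z axis is the axis of the hole. The base hole runs from 38 down to 8 mm above the bench.
- coupon: Steel dog-bone tensile coupon, 150 x 20 mm (12.5 mm wide in the middle), 6 mm thick, 120 g, lying loose in the jig's bed along the jig's y, with a small amber strain gauge on the middle of its upper face. Origin: centre of its underside. About 1 mm of play to the fences.
- bed (a point): Point fixed to the jig: centre of the bed's top face, 30 mm above the bench, between steel fences 4.5 mm high; the coupon's origin starts there.
- pin: Locating pin, about 60 g: red knob 24 mm across and 32 mm tall, steel collar 20 mm across and 6 mm thick, then a 10 mm shank 42 mm long with a tapered nose. Origin: centre of the collar's underside; z towards the knob, which spans z = 6 to 38 mm. Stands upright in one of the rack's holes, collar on the rack's top.
- pin_tip (a point): Tip of the red pin's shank, 42 mm below its collar; the nose is 4.4 mm across here and full size 9 mm up.
- rack: White plastic pin rack, fixed, 52 x 180 x 50 mm. Origin: centre of its underside; its y runs along the row of three upright 12 mm holes, 46 mm deep, at y = -62, 0 and 62 mm, each holding a pin.
- spare_a: Black-knobbed pin in the rack, to be left alone: same knob and collar as the red one, shank 28 mm. Origin: centre of the collar's underside.
- spare_b: Second black-knobbed pin in the rack, the same.
- conditioner: Small white bottle with red cap, 42 mm diameter, 85 mm tall, loose, to be left alone. Origin: centre of its underside.
- neutraliser: Small white bottle with blue cap, the same size, loose, to be left alone. Origin: centre of its underside.
- tape: Roll of amber tape, 76 mm outside, 19 mm high, lying flat, loose, to be left alone. Origin: centre of its underside.
- caliper: Digital caliper, 190 mm long along its x, lying flat (10 mm thick), loose, to be left alone. Origin: centre of its underside.
- mount_a: Resin-mounted metal section, dark red puck of 30 mm diameter, 18 mm high, loose, to be left alone. Origin: centre of its underside.
- mount_b: Second resin-mounted section, the same.

How it is judged:
On the way, in this order (a step that is already met when the one before it is completed fails the run):
1. the leaf is swung down and shut on the coupon (angle between the z axis of leaf and the z axis of jig, either way round below 0.06 rad and distance between leaf_hole and bore below 0.007 m), for 0.2 s.
2. with the leaf shut, the red pin goes through the leaf hole well into the base hole (distance between leaf_hole and bore below 0.008 m and z of pin_tip in the frame of bore below -0.03 m and horizontal distance between pin_tip and bore below 0.004 m), for 0.1 s.
At the end, for the whole second after the job is handed in: Leaf shut (2 deg, 4 mm at its hole); red pin home in both holes (collar within 3 mm of seated, 3 mm of the axis, 0.1 rad of upright), at rest; gripper still on the pin, pressing it on the leaf with over 5 N and the leaf on the coupon with over 6 N; coupon within 4 mm of its place (distance between leaf_hole and bore below 0.004 m and angle between the z axis of leaf and the z axis of jig, either way round below 0.035 rad and z of pin in the frame of bore below 0.003 m and horizontal distance between pin and bore below 0.003 m and angle between the z axis of pin and the z axis of bore, either way round below 0.1 rad and contact force between pin and leaf above 5 N and contact force between leaf and coupon above 6 N and contact force between the fingers and pin above 5 N and distance between coupon and bed below 0.004 m and linear speed of pin below 0.01 m/s); the arm keeps its last pose, push and grip.
It fails at once if the gauge is crushed (leaf on coupon above 150 N) (contact force between leaf and coupon above 150 N).
It fails at once if a black-knobbed pin is pulled out or another thing on the bench is pushed more than 30 mm (distance of any of spare_a, spare_b, conditioner, neutraliser, tape, caliper, mount_a, mount_b from where it was at the start of the episode above 0.03 m).
It also fails if it takes over 58 s, if anything falls off the work surface, if the arm or the gripper's body presses on something with over 40 N, if the wrist force passes 120 N, or if a joint passes its speed limit or range.

## Working session

There is one attempt and no reset: what is moved stays moved. The work goes in short steps, Python scripts to look and compute and a tool call to move; the robot and the scene stay as the last step left them, time stands still between calls to the robot, and variables do not carry over. Pictures are saved under pics/ and viewed, at most 10 in all, crops included, and the job is handed in when it is done.

Besides the shell and the picture viewer there is one more tool, called after ">>>" in YAML: its name, and indented under it one key for each argument. jog_arm: Moves the arm, as the interface text tells. Shifts and turns lie within -1 to 1; 1 stands for 4 cm of shift or 4 degrees of turn. Its arguments: {"type":"object","properties":{"motion":{"type":"array","items":{"type":"number"}},"grip_force":{"type":"number"}},"required":["motion"]}

```bash
mkdir -p pics; ls
python3 - <<'E'
from rig import robot
import cv2
for n in("scene","side","wrist"):
    cv2.imwrite(f"pics/{n}0.png",robot.camera(n))
    print(n,robot.calibration(n))
o=robot.get_obs();print(o);print(robot.tip_reach)
a=cv2.imread("pics/scene0.png");
E
```

```text
pics
scene {'fx': 416.4861837323512, 'fy': 416.4861837323512, 'cx': 273.72706021384084, 'cy': 221.5481964915575, 'dist_coeffs': array([-0.07146786,  0.        ,  0.        ,  0.        ,  0.        ]), 'R': array([[-0.05323066,  0.99853826,  0.00937251],
       [ 0.67272527,  0.04279521, -0.7386537 ],
       [-0.73797508, -0.0330139 , -0.67401993]]), 't': array([ 0.03692216, -0.35152002,  1.76144017])}
side {'fx': 472.10275660259504, 'fy': 472.10275660259504, 'cx': 278.76155586833863, 'cy': 210.34380875739245, 'dist_coeffs': array([0.05181196, 0.        , 0.        , 0.        , 0.        ]), 'R': array([[-0.88655943, -0.46206606, -0.02252397],
       [-0.22586319,  0.47482416, -0.8506044 ],
       [ 0.40373035, -0.74902401, -0.52532355]]), 't': array([0.54830989, 0.18413719, 0.99551638])}
wrist {'fx': 363.75579067059397, 'fy': 363.75579067059397, 'cx': 282.11369199582253, 'cy': 211.37305963628472, 'dist_coeffs': array([0.03013364, 0.        , 0.        , 0.        , 0.        ]), 'T_tool_cam': array([[ 9.85137077e-04, -9.57757104e-01, -2.87576701e-01,
         8.01708826e-02],
     
[... 264 characters left out ...]
5, 'q': array([-1.36344120e+00,  5.28274589e-01,  1.43357832e+00, -1.17753807e-05,
        1.18140739e+00, -1.78459584e-01]), 'joint_velocities': array([ 0.00229568, -0.00289862, -0.00469767, -0.00084034, -0.00066429,
        0.00244945]), 'joint_torque': array([ 4.68480557e-04, -4.40430593e+01, -1.76842940e+01,  6.33524638e-02,
        5.52784628e-02, -8.74899342e-05]), 'position': array([ 0.23513287, -0.57851009,  0.23279236]), 'tool_rot': array([ 9.81450235e-01,  1.91715259e-01, -1.74910309e-05, -8.33661142e-04]), 'ft_force': array([ 0.37221646,  0.10133527, -0.10441976]), 'moment': array([-0.04400131,  0.017215  , -0.01588434]), 'grip_force': 0.0, 'grip_width': 0.08719020340354361}
0.011
```

View pics/scene0.png

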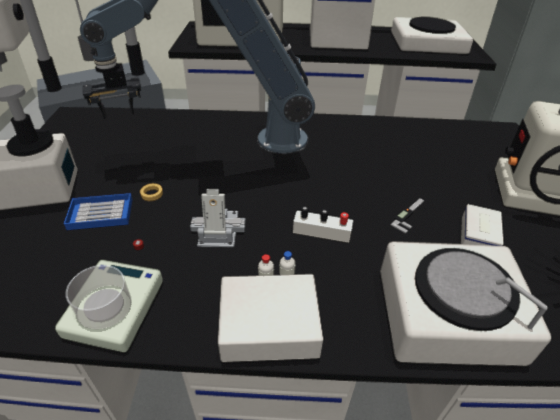

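View pics/side0.png

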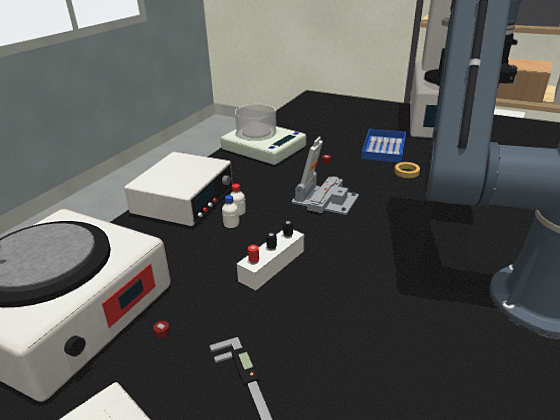

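Run:
```python
import cv2,numpy as np
a=cv2.imread("pics/scene0.png");b=cv2.imread("pics/side0.png")
z=lambda im,x,y,w,h:cv2.resize(im[y:y+h,x:x+w],None,fx=8,fy=8,interpolation=cv2.INTER_CUBIC)
c=np.hstack([z(a,180,180,75,75)[:600,:400+200]])
cv2.imwrite("pics/j1.png",c)
cv2.imwrite("pics/j2.png",z(b,280,130,90,75)) 
top=z(a,288,200,70,37); bot=z(b,232,215,80,37)[:, :560]
cv2.imwrite("pics/r.png",np.vstack([top,z(b,234,215,70,38)]))
```

```text
(no output)
```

View pics/j1.png

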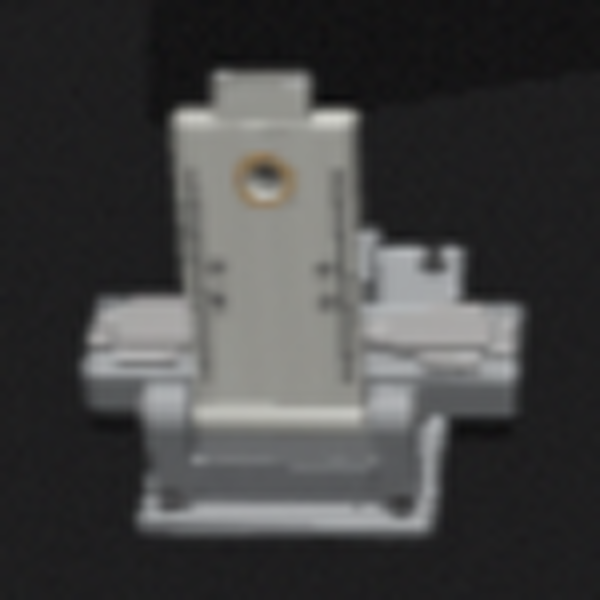

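View pics/j2.png

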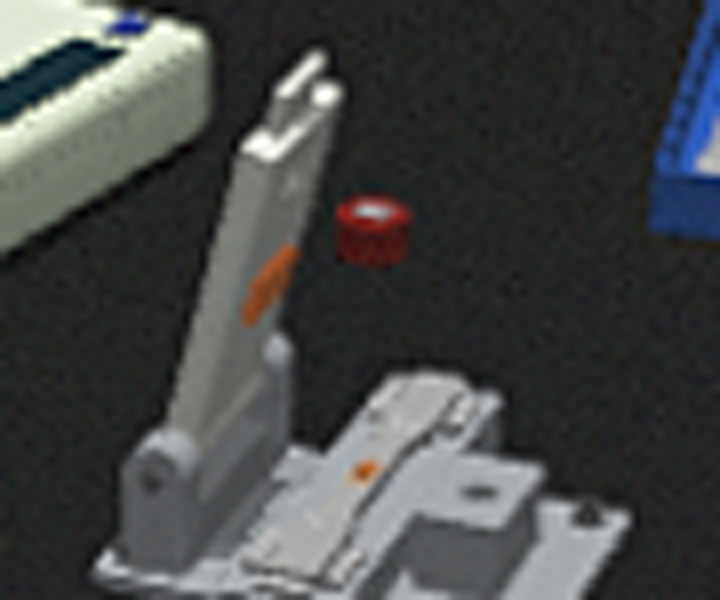

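View pics/r.png

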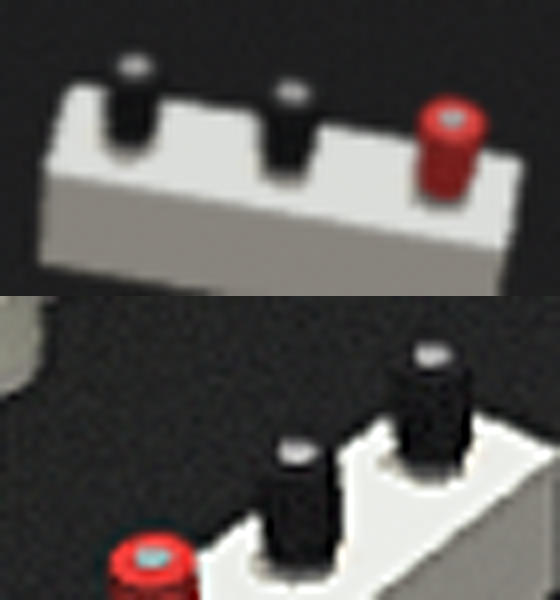

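```bash
cat > h.py <<'E'
from rig import robot
import cv2,numpy as np
from scipy.optimize import least_squares
from scipy.spatial.transform import Rotation as R
def proj(n,X):
    c=robot.calibration(n);K=np.array([[c['fx'],0,c['cx']],[0,c['fy'],c['cy']],[0,0,1]])
    return cv2.projectPoints(np.atleast_2d(np.array(X,float)),cv2.Rodrigues(c['R'])[0],c['t'],K,c['dist_coeffs'])[0][:,0]
def rz(p,P): return R.from_euler('z',p[2]).apply(np.array(P))+[p[0],p[1],0]
def cr(pts,o): return (np.array(pts)+.5)/8-.5+o
E
python3 - <<'E'
from h import *
S=cr([(138,530),(432,533)],(180,180)); SP=np.array([(82,-56,0),(82,56,0)])/1e3
D=cr([(480,492),(365,470),(630,515),(95,572),(150,478)],(280,130)); DP=np.array([(-42,0,38),(0,0,37),(-82,-56,8),(82,56,4),(60,51,46)])/1e3
L=cr([(265,181),(175,126),(357,126)],(180,180)); LP=np.array([(-102,0,6),(-124,-32,6),(-124,32,6)])/1e3
LD=cr([(262,150)],(280,130));LDP=np.array([(-124,32,0)])/1e3
def leaf(p,P): return rz(p,R.from_euler('y',p[3]).apply(P)+[.06,0,.046])
f=lambda p:np.vstack([proj('scene',rz(p,SP))-S,proj('side',rz(p,DP))-D,proj('scene',leaf(p,LP))-L,proj('side',leaf(p,LDP))-LD]).ravel()
r=least_squares(f,[.6,-.15,0,1.2],loss='soft_l1');print(r.x,r.fun.reshape(-1,2).round(1).tolist())
p=r.x;print('bore',rz(p,[-.042,0,.052]),'hole',leaf(p,LP[:1]),'leafend',leaf(p,[[-.141,0,0]]))
A=cr([(452,118),(292,92),(134,65)],(288,200));B=cr([(152,262),(298,157),(433,59)],(234,215))
RP=np.array([(0,62,88),(0,0,88),(0,-62,88)])/1e3
g=lambda p:np.vstack([proj('scene',rz(p,RP))-A,proj('side',rz(p,RP))-B]).ravel()
r=least_squares(g,[.6,.15,0]);print(r.x,r.fun.reshape(-1,2).round(1).tolist());print('red',rz(r.x,RP[0]))
E
```

```text
[ 0.56534612 -0.18618076  0.03118371  1.34188055] [[0.7, -0.2], [-0.1, 0.3], [-0.2, -0.4], [0.1, -0.3], [0.2, -0.3], [-0.5, 0.3], [0.4, -0.1], [0.2, -0.7], [0.0, -0.8], [-0.8, -0.3], [-1.1, 0.3]]
bore [ 0.52336653 -0.18749026  0.052     ] hole [[ 0.60802282 -0.18484951  0.14670066]] leafend [[ 0.59333654 -0.18530763  0.18332173]]
[ 0.55967565  0.14795544 -0.19237189] [[0.1, -0.3], [0.1, -0.4], [0.1, -0.4], [-0.0, -0.4], [-0.1, -0.3], [-0.2, -0.1]]
red [0.57152928 0.20881175 0.088     ]
```

>>> jog_arm:
  motion: [0,0,0,0,0,-1,1,0,0,0,0,0,-1,1,0,0,0,0,0,-1,1,0,0,0,0,0,-1,1,0,0,0,0,0,-1,1,0,0,0,0,0,-1,1,0,0,0,0,0,-1,1,0,0,0,0,0,-1,1,0,0,0,0,0,-1,1,0,0,0,0,0,-1,1,0,0,0,0,0,-1,1,0,0,0,0,0,-1,1]
  grip_force: 20

```text
time: 1.65
position: [0.2351, -0.5787, 0.2331]
tool_rot: [0.818, 0.575, 0.0, -0.0]
ft_force: [-0.1, 0.2, 0.1]
grip_width: 0.0006
grip_force: 0.0
```

>>> jog_arm:
  motion: [0,0,0,0,0,-1,1,0,0,0,0,0,-1,1,0,0,0,0,0,-1,1,0,0,0,0,0,-1,1,0,0,0,0,0,-1,1,0,0,0,0,0,-0.42,1,1,1,0,0,0,0,1,1,1,0,0,0,0,1,1,1,0,0,0,0,1,1,1,0,0,0,0,1,1,1,0,0,0,0,1,1,1,0,0,0,0,1]

```text
time: 3.15
position: [0.4687, -0.3303, 0.2336]
tool_rot: [0.696, 0.718, 0.0, 0.0]
ft_force: [1.0, 0.5, -0.3]
grip_width: 0.0004
grip_force: 0.0
```

>>> jog_arm:
  motion: [0.7,1,0,0,0,0,1,0.7,1,0,0,0,0,1,0.7,1,0,0,0,0,1,0.7,1,0,0,0,0,1,0.7,1,0,0,0,0,1,0,0,0.6,0,0,0,1,0,0,0.6,0,0,0,1,0,0,0.6,0,0,0,1,0,0,0,0,0,0,1]

```text
time: 4.28
position: [0.6615, -0.1847, 0.159]
tool_rot: [0.696, 0.718, -0.001, -0.003]
ft_force: [-0.7, 0.6, 0.0]
grip_width: 0.0002
grip_force: 0.0
```

Run:
```python
from h import *
b=robot.camera("side");a=robot.camera("scene")
z=lambda im,x,y,w,h:cv2.resize(im[y:y+h,x:x+w],None,fx=4,fy=4,interpolation=cv2.INTER_CUBIC)
cv2.imwrite("pics/p1.png",np.hstack([z(b,265,90,100,120),z(a,170,130,100,120)]))
```

```text
(no output)
```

View pics/p1.png

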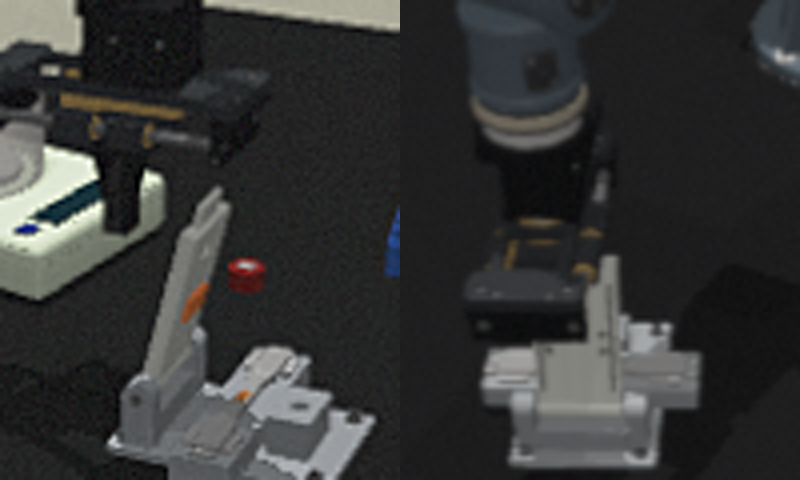

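>>> jog_arm:
  motion: [0,-0.48,0.04,0,0,0,1,0,-0.48,0.04,0,0,0,1,0,-0.33,0.1,0,0,0,1,0,-0.45,0.19,0,0,0,1]

```text
time: 4.88
position: [0.5953, -0.1887, 0.1487]
tool_rot: [0.696, 0.718, 0.001, 0.003]
ft_force: [0.4, -0.2, 1.2]
grip_width: 0.0005
grip_force: 0.7
```

>>> jog_arm:
  motion: [0,-0.38,0.31,0,0,0,1,0,-0.23,0.45,0,0,0,1,0,-0.16,0.43,0,0,0,1,0,0,0,0,0,0,1]

```text
time: 5.38
position: [0.5621, -0.1885, 0.0987]
tool_rot: [0.696, 0.718, -0.0, -0.001]
ft_force: [0.4, 0.6, 0.8]
grip_width: 0.0008
grip_force: 0.0
```

>>> jog_arm:
  motion: [0,-0.09,0.4,0,0,0,1,0,-0.07,0.3,0,0,0,1,0,0,0.1,0,0,0,1,0,0,0.05,0,0,0,1,0,0,0,0,0,0,1]

```text
time: 6.0
position: [0.5567, -0.1889, 0.0653]
tool_rot: [0.696, 0.718, 0.0, 0.0]
ft_force: [-0.4, -0.1, -0.4]
grip_width: 0.0004
grip_force: 0.0
```

>>> jog_arm:
  motion: [0,0,0.05,0,0,0,1,0,0,0.05,0,0,0,1,0,0,0,0,0,0,1]

```text
time: 6.38
position: [0.5568, -0.189, 0.0634]
tool_rot: [0.696, 0.718, 0.0, 0.001]
ft_force: [-2.1, 1.7, 12.2]
grip_width: 0.0006
grip_force: 6.4
```

>>> jog_arm:
  motion: [0,0,0.03,0,0,0,1,0,0,0,0,0,0,1,0,0,0,0,0,0,1,0,0,-0.5,0,0,0,1,0,0,-1,0,0,0,1,0,-0.8,-1,0,0,0,1,0,0,0,0,0,0,1,0,0,0,0,0,0,1]

```text
time: 7.38
position: [0.5247, -0.1899, 0.1598]
tool_rot: [0.696, 0.718, 0.0, 0.0]
ft_force: [0.3, 0.5, -0.2]
grip_width: 0.0005
grip_force: 0.0
```

```bash
cat >> h.py <<'E'
def wray(uv,z):
    "world point at height z seen at wrist pixels uv (pose read now)"
    o=robot.get_obs();c=robot.calibration('wrist');K=np.array([[c['fx'],0,c['cx']],[0,c['fy'],c['cy']],[0,0,1]])
    n=cv2.undistortPoints(np.array(uv,float).reshape(-1,1,2),K,c['dist_coeffs'])[:,0]
    d=np.c_[n,np.ones(len(n))]; T=np.eye(4);T[:3,:3]=R.from_quat(o['tool_rot']).as_matrix();T[:3,3]=o['position'];T=T@c['T_tool_cam']
    d=d@T[:3,:3].T; p=T[:3,3]; return p+d*((z-p[2])/d[:,2])[:,None]
E
python3 - <<'E'
from h import *
print(robot.get_obs()['position'])
cv2.imwrite("pics/w1.png",robot.camera("wrist"))
E
```

```text
[ 0.52465867 -0.18987044  0.15984871]
```

View pics/w1.png

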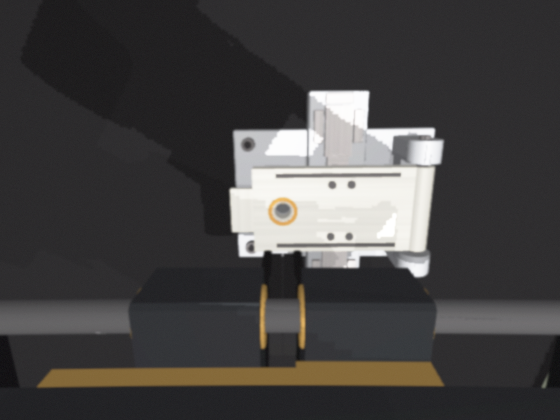

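>>> jog_arm:
  motion: [0,0,-1,0,0,0,-1,1,0.15,0,0,0,0,-1,1,0.15,0,0,0,0,-1,1,0.15,0,0,0,0,-1,1,0.15,0,0,0,0,-1,1,0.15,0,0,0,0,-1,1,0.15,0,0,0,0,-1,1,0.15,0,0,0,0,-1,1,0.15,0,0,0,0,-1,1,0.15,0,0,0,0,-1,0,0,0,0,0,0,-1]

```text
time: 8.8
position: [0.5671, 0.1746, 0.1982]
tool_rot: [0.694, 0.72, -0.001, -0.001]
ft_force: [-0.3, -1.4, -0.1]
grip_width: 0.0867
grip_force: 0.0
```

>>> jog_arm:
  motion: [0.94,0.14,0,0,0,0,-1,0,0,0,0,0,1,-1,0,0,0,0,0,1,-1,0,0,0,0,0,1,-1,0,0,0,0,0,0.2,-1,0,0,0,0,0,0,-1,0,0,0,0,0,0,-1]

```text
time: 9.68
position: [0.5716, 0.2091, 0.1997]
tool_rot: [0.772, 0.636, -0.0, -0.0]
ft_force: [0.3, 0.4, 0.8]
grip_width: 0.0871
grip_force: 0.0
```

Run:
```python
from h import *
import h
o=robot.get_obs();print(o['position'],o['q'])
cv2.imwrite("pics/w2.png",robot.camera("wrist"))
# bore from earlier picture
o2=dict(o);o2['position']=np.array([0.52465867,-0.18987044,0.15984871]);o2['tool_rot']=np.array([.696,.718,0,0])/np.hypot(.696,.718)
class F:
    get_obs=staticmethod(lambda:o2); calibration=staticmethod(robot.calibration)
h.robot=F; print('hole',h.wray([(283,211)],.052))
```

```text
[0.57162365 0.20912252 0.19965312] [ 1.67378872e-01  5.44785333e-01  1.50900145e+00 -1.21161017e-04
  1.08831299e+00  3.59427338e-01]
hole [[ 0.52589545 -0.1874346   0.052     ]]
```

View pics/w2.png

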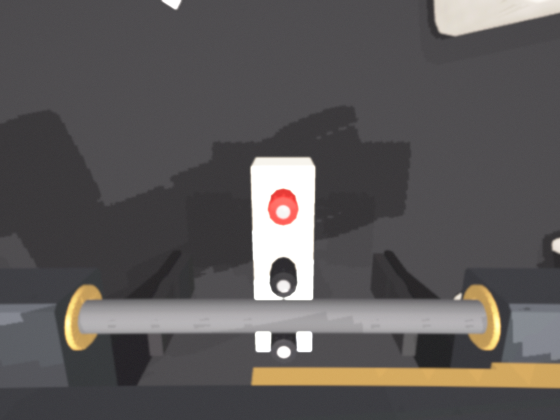

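>>> jog_arm:
  motion: [0.04,0.04,1,0,0,0,-1,0,0,1,0,0,0,-1,0,0,0.6,0,0,0,-1,0,0,0.4,0,0,0,-1,0,0,0.22,0,0,0,-1,0,0,0,0,0,0,0,0,0,0,0,0,0,1,0,0,0,0,0,0,1,0,0,0,0,0,0,1,0,0,0,0,0,0,1,0,0,0,0,0,0,1]
  grip_force: 40

```text
time: 11.1
position: [0.5735, 0.2107, 0.0712]
tool_rot: [0.772, 0.636, 0.0, 0.0]
ft_force: [-0.1, 0.5, 0.1]
grip_width: 0.0351
grip_force: 0.0
```

>>> jog_arm:
  motion: [0,0,0,0,0,0,1,0,0,0,0,0,0,1,0,0,0,0,0,0,1,0,0,0,0,0,0,1]

```text
time: 11.6
position: [0.5734, 0.2107, 0.0711]
tool_rot: [0.772, 0.636, -0.0, -0.0]
ft_force: [-1.2, -0.3, 0.9]
grip_width: 0.023
grip_force: 40.0
```

>>> jog_arm:
  motion: [0,0,-0.5,0,0,0,1,0,0,-0.9,0,0,0,1,0,0,-0.9,0,0,0,1,0,0,-0.9,0,0,0,1,-0.5,0.036,0,0,0,0,1,-1,0.072,0,0,0,0,1,-1,0.072,0,0,0,0,1,-1,0.072,0,0,0,0,1,-1,0.072,0,0,0,0,1,-1,0.072,0,0,0,0,1]

```text
time: 12.85
position: [0.5453, -0.0102, 0.1975]
tool_rot: [0.772, 0.636, -0.001, -0.001]
ft_force: [0.6, 0.1, 0.4]
grip_width: 0.023
grip_force: 40.0
```

>>> jog_arm:
  motion: [-1,0.072,0,0,0,0,1,-1,0.072,0,0,0,0,1,-1,0.072,0,0,0,0,1,-1,0.072,0,0,0,0,1,-0.48,0.036,0,0,0,0,1,0,0,0.9,0,0,0,1,0,0,0.9,0,0,0,1,0,0,0,0,0,0,1,0,0,0,0,0,0,1]

```text
time: 13.98
position: [0.5258, -0.1865, 0.1276]
tool_rot: [0.772, 0.636, 0.0, 0.0]
ft_force: [0.6, -0.1, -1.7]
grip_width: 0.0228
grip_force: 40.0
```

Run:
```python
from h import *
o=robot.get_obs();print(o['position'],o['tool_rot'])
b=robot.camera("side");a=robot.camera("scene");w=robot.camera("wrist")
z=lambda im,x,y,w,h,k:cv2.resize(im[y:y+h,x:x+w],None,fx=k,fy=k,interpolation=cv2.INTER_CUBIC)
cv2.imwrite("pics/p2.png",np.vstack([np.hstack([z(b,295,135,60,60,6),z(a,185,165,70,60,6)[:,:420]]),np.zeros((0,780,3),np.uint8),z(w,185,150,195,60,4)]))
```

```text
[ 0.5257773  -0.18654467  0.12760888] [7.71582797e-01 6.36128874e-01 1.14238273e-04 1.72125323e-04]
```

View pics/p2.png

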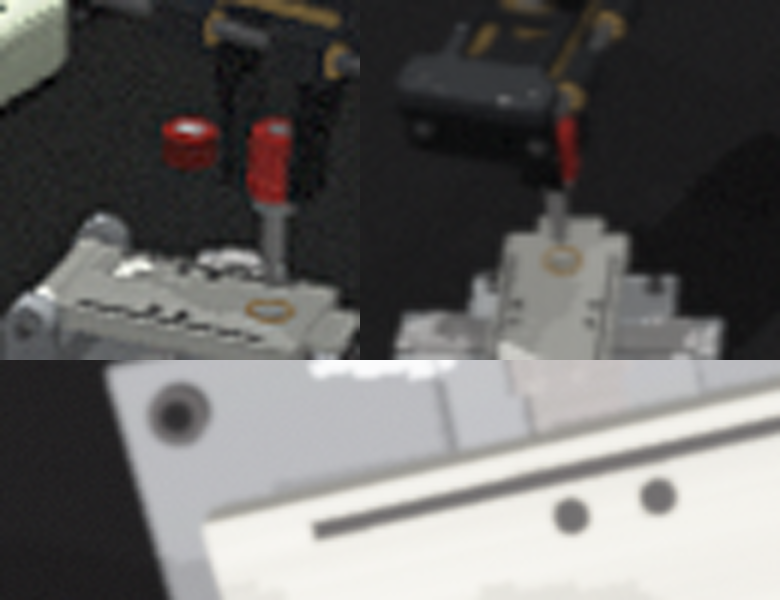

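Run:
```python
from h import *
t=lambda x,y,ox,oy:np.array([ox+(x+.5)/6-.5,oy+(y+.5)/6-.5])
hs=t(270,310,295,135);hc=t(202,260,185,165)
f=lambda p:np.r_[proj('side',[[p[0],p[1],.052]])[0]-hs,proj('scene',[[p[0],p[1],.052]])[0]-hc]
r=least_squares(f,[.52,-.18]);print('hole',r.x,r.fun)
# shank: columns at middle; knob top centre
ss=t(274,245,295,135);sc=t(198,215,185,165)
def g(p):
    out=[]
    for n,s in(('side',ss),('scene',sc)):
        q=proj(n,[[p[0],p[1],.066],[p[0],p[1],.105]]); d=(q[1]-q[0])/np.linalg.norm(q[1]-q[0]); e=s-q[0]; out.append(d[0]*e[1]-d[1]*e[0])
    return out
r=least_squares(g,[.52,-.18]);print('pin',r.x,r.fun)
```

```text
hole [ 0.52431633 -0.18894195] [-0.16639966 -0.30792887  0.10085462 -0.3681422 ]
pin [ 0.52357639 -0.18917946] [6.55031585e-15 1.01030295e-14]
```

>>> jog_arm:
  motion: [0,0.01,0.3,0,0,0,1,0,0,0.15,0,0,0,1,0,0,0.15,0,0,0,1,0,0,0,0,0,0,1]

```text
time: 14.62
position: [0.5255, -0.1865, 0.1024]
tool_rot: [0.772, 0.636, -0.0, -0.001]
ft_force: [0.5, 0.3, -0.8]
grip_width: 0.0231
grip_force: 40.0
```

>>> jog_arm:
  motion: [0,0,0.12,0,0,0,1,0,0,0.12,0,0,0,1,0,0,0.12,0,0,0,1,0,0,0,0,0,0,1]

```text
time: 15.12
position: [0.5256, -0.1865, 0.0883]
tool_rot: [0.772, 0.636, -0.0, -0.0]
ft_force: [-0.6, 0.1, -0.0]
grip_width: 0.0232
grip_force: 40.0
```

>>> jog_arm:
  motion: [0,0,0.12,0,0,0,1,0,0,0.12,0,0,0,1,0,0,0.08,0,0,0,1,0,0,0,0,0,0,1]
  grip_force: 55

```text
time: 15.62
position: [0.5257, -0.1866, 0.0756]
tool_rot: [0.772, 0.636, -0.0, -0.0]
ft_force: [-0.4, 0.1, -0.2]
grip_width: 0.0227
grip_force: 55.0
```

>>> jog_arm:
  motion: [0,0,0.05,0,0,0,1,0,0,0.04,0,0,0,1,0,0,0,0,0,0,1]

```text
time: 16.0
position: [0.526, -0.1868, 0.073]
tool_rot: [0.772, 0.636, 0.0, 0.0]
ft_force: [-1.3, 0.1, 4.2]
grip_width: 0.0225
grip_force: 55.0
```

>>> jog_arm:
  motion: [0,0,0.05,0,0,0,1,0,0,0.03,0,0,0,1,0,0,0,0,0,0,1]

```text
time: 16.38
position: [0.526, -0.1869, 0.0727]
tool_rot: [0.772, 0.636, 0.0, 0.001]
ft_force: [-5.0, 2.5, 24.7]
grip_width: 0.0223
grip_force: 55.0
```

>>> jog_arm:
  motion: [0,0,0,0,0,0,1,0,0,0,0,0,0,1,0,0,0,0,0,0,1,0,0,0,0,0,0,1]

```text
time: 16.88
position: [0.526, -0.1868, 0.0727]
tool_rot: [0.772, 0.636, 0.0, 0.001]
ft_force: [-5.0, 2.9, 24.2]
grip_width: 0.0225
grip_force: 55.0
```

Run:
```python
from h import *
b=robot.camera("side");a=robot.camera("scene")
z=lambda im,x,y,w,h,k:cv2.resize(im[y:y+h,x:x+w],None,fx=k,fy=k,interpolation=cv2.INTER_CUBIC)
cv2.imwrite("pics/p3.png",np.hstack([z(b,290,140,65,65,6),z(a,185,165,65,65,6)]))
```

```text
(no output)
```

View pics/p3.png

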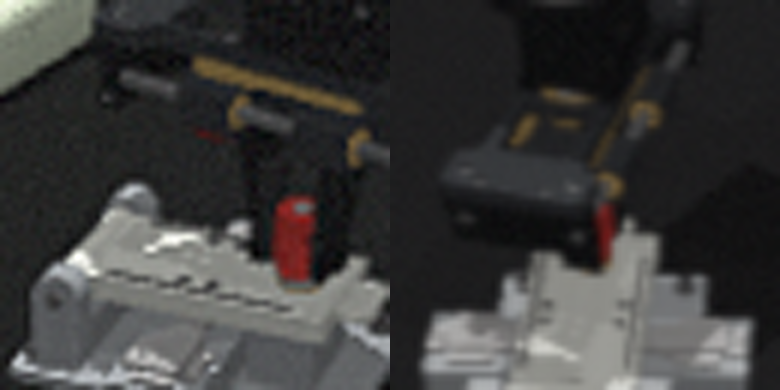

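The side view shows the leaf shut and the red knob seated on it at about (295,240), with the fingers gripping it. The wrist force is steady at about 24 N, so I'm handing in.

```bash
python3 -c "
from rig import robot
print(robot.hand_in())"
```

```text
the job is handed in; nothing more can be done
None
```

I handed the job in at about 17 s with the leaf shut and the red pin seated through it into the base; the gripper holds the knob at 55 N and presses down with about 24 N, and no verdict came back.

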